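# Pin the shaft carriage to its fork

### The arm

A 6-joint arm with a two-finger parallel gripper is mounted at the origin on the work surface; the furniture and walls round the work are solid. World frame = base frame: x ahead of the robot, y to its left, z up, the work surface at z = 0. Lengths are in m, angles in rad, forces in N, time in s.
With the tool pointing down it reaches from about 0.275 to 0.725 m from the base axis. Payload 5.6 kg.
Tool frame: the origin (TCP) lies between the finger pads; the fingertips stand 11 mm ahead of it and the grasp point (between the pads) lies 8 mm behind it; z points along the fingers, y is the line along which they close (so a half turn about z gives the same grasp; the last joint's range is limited). The gripper opens to 85 mm and grips with 20 to 120 N. Pads are 22 mm wide; open, the fingers measure 114 mm over their backs; the gripper's body (76 mm by 85 mm) begins 54 mm behind the grasp point. The pads swing forward as they close: fully open they stand 13 mm farther back than shut.
Start: joints at [-1.032, 0.255, 0.108, 0, -1.424, -0.285], TCP at [0.138, -0.532, 0.242] pointing down, gripper open.
Joint ranges: [-2.95, 2.95], [-1.21, 1.97], [-1.09, 1.5], [-2.87, 1.71], [-2.94, -0.07], [-3.05, 3.05]. Speed limits (rad/s): [2.57, 2.57, 3.14, 3.14, 3.14, 3.14].

### API

Orientations are given as a unit quaternion [w, x, y, z].
In Python, from plant import ctrl, cams, nets gives the robot as it stands.
- The arm moves only by the shell command python3 -m creep 'ROWS' [OPENING] [FORCE]. ROWS is JSON, a list that holds one entry, the list of rows, each a list of 4 numbers: the shift along the tool's x, y, z in mm, then the turn about the tool's z in degrees. A call has 1 to 5 rows; each row is the pose to reach, as a shift and turn from the pose commanded when the call began, along the tool's axes at that moment; what a row does not reach only later rows make up. A row lasts 1/10 s, in which the tool goes at most 50 mm and 8.59 degrees, less where a joint would pass 70% of its speed; a pose out of reach is approached as far as the arm can. A call with a gripper value outside its range is refused whole. OPENING is the closure, from -1 (fully open) to 1 (shut), set as the call begins (- or left out, the last holds). The fingers move at their own pace and stop on an object; FORCE is the grip in N (left out, the last holds). Time passes only in rows, so rows that repeat a pose let the fingers close. It gives the time, the measured TCP pose, the force, the opening and the grip force at its end, in the units of the state.
- ctrl.read_state(): the state, without advancing time (a new reading comes with each control period).
- cams.get_image(name): name is "scene" or "top" or "wrist"; returns a dict with "frame" (420x560x3 uint8, red, green, blue), "depth" (420x560 float32, m along the optical axis (not along the pixel's ray), 0 where there is no reading), "camera_matrix" (3x3 intrinsics, pixels), "dist_coeffs" ([k1, k2, p1, p2, k3] as OpenCV has them; the pictures are not rectified), "rvec" (rotation vector, rad) and "tvec" (3), from world to camera coordinates, as OpenCV has them. Camera axes: x right, y down, z forward; pixel columns grow to the right and rows downward; lengths in m; the calibration is good to about 2 mm. A picture is of the moment at which its call begins.
- ctrl.hand_in(): hands the job in; it is judged then, once.
Trained networks look in the newest picture that a camera, given by its name, has taken for a name from the list of things; names that differ only in an ending like _2 or _b are one class to them, and where a whole thing is asked for, a point or a joint stands for the part that bears it (a point fixed in the world has none). Each returns a list of dicts, best first, with "p" (0 to 1); they miss things now and then, are a little off and sometimes report something else, mostly with a low value. They report only what shows in the picture. A call takes as long as a camera call.
- nets.silhouettes(camera, label): "pixels" (420x560 bool, what is visible of it) and "extent" ([centre column, centre row, width, height] in pixels, round what is visible of it).
The state is a dict: "t": time; "qpos": joint angles; "qvel": joint speeds; "effort": joint torques, N m; "position": TCP position; "ee_rot": TCP orientation; "ft_force": force on the tool from outside, world axes, zero at the start; "ft_torque": the same for the moment, N m; "grip_width": finger opening in m; "grip_force": force on a finger pad.
Only numpy, scipy, OpenCV 4.12 (cv2) and the standard library are available. Lean on these libraries where they do the work, as an engineer would, in place of code of your own. Each camera call takes 0.05 s, during which the arm holds its last target. There are 200 camera calls.

### The job

Lock the sliding carriage of the shaft jig: stand the loose steel pin, nose down, in the hole on top of the fork, then slide the carriage gently towards the fork by its upright post until the pin drops through the hole of the carriage's tongue. Finally press the pin fully home, past the sprung ball, so that its head lies flush on the fork and it is held; leave the other things on the bench where they are.

Things in the scene. Friction and masses are not known exactly. Their poses are not given: they have to be found in the camera images.
- pin: Loose steel retaining pin, about 45 g, standing upright nose down in the wooden block. Shank 12 mm in diameter, 50 mm long, under a round grip head 26 mm in diameter and 16 mm high; whole pin 66 mm. The nose tapers to 5 mm over its last 5 mm, with a groove above it. Origin at the tip of the nose, z along the pin towards the head: head underside at z = 50 mm, head top at 66 mm.
- pin_tip (a point): Tip of the pin's nose (same as the pin's origin).
- pin_block: Wooden block 50 x 50 x 25 mm high, fixed to the bench, with a 20 mm deep, 13.5 mm wide hole in the middle of its top, in which the pin stands loosely at the start (head underside 55 mm over the bench). Origin: centre of its underside.
- fork_hole (a point): Centre of the mouth (14 mm hole) in the fork's top face, 66 mm above the bench. Axes: x along the slide, the way the carriage is pushed towards the fork; z up. The fixed steel fork runs along x from 58 mm behind to 25 mm ahead of the hole, 72 mm wide: upper cheek 16 mm thick, 10 mm gap for the tongue, lower block with a 13.5 mm hole.
- push_post (a point): On the carriage's upright post: middle of the top edge of its rear face (the face away from the fork), 92 mm above the bench. Axes as fork_hole. Post 12 mm thick along x, 34 mm wide, 54 mm tall. Behind it is only the 12 mm high bed plate, which ends 29 mm behind the post when the carriage is fully back.
- detent_ball (a joint): Sprung steel ball (8 mm) in the side of the fork's lower hole. 0: sprung out; about 0.001 to 0.0025 m while the pin's full diameter passes; back below 0.001 m when it has snapped into the groove of the pin.
- grease_tin: Bystander: round green tin, 70 mm in diameter, 44 mm high. Origin: centre of its underside.
- bearing: Bystander: ball bearing lying flat, 35 mm in diameter, 11 mm high. Origin: centre of its underside.
- clevis_arm: Bystander: cast grey link lying flat, 35 x 56 x 9 mm. Origin: centre of its underside.
- gap_mid (a point): Middle of the fork's gap, on the hole's axis 21 mm below fork_hole, where the tongue slides: an 8 mm strap with a 15 mm hole, hidden. At the start its hole is out of line: a pin put in the top hole rests on the strap, 17 mm deep, its head underside 33 mm above the fork. Once the holes are in line it falls 13 to 25 mm and stops on the sprung ball or a little above it, head 8 to 20 mm proud.
- pin_home (a point): On the hole's axis, 50 mm below fork_hole: here lies the tip of the pin when it is fully home, its head's underside on the fork's top and the head's top 16 mm above that. A push of 5 to 12 N on the head takes the pin past the ball; then the head meets the fork, a hard stop.
- carriage: Aluminium slide that bears a motor shaft across it, the post and the tongue; moves along x with 2 to 3 N, stays where left; travel 55 mm. It must go 14 to 38 mm forward from its start; how far cannot be read off, as the tongue is clamped in it at a different reach each time. Once the pin has dropped in, it is blocked: a push meets a hard stop. Origin: under the bed plate's centre when fully back.

How it is judged:
On the way, in this order (a step that is already met when the one before it is completed fails the run):
1. the pin stands in the fork's top hole (horizontal distance between pin_tip and fork_hole below 0.004 m and z of pin_tip in the frame of fork_hole below -0.008 m and angle between pin's own z axis and vertical below 0.2 rad), for 0.1 s.
2. the pin has dropped through the tongue's hole (horizontal distance between pin_tip and fork_hole below 0.004 m and z of pin_tip in the frame of fork_hole below -0.027 m), for 0.1 s.
At the end, for the whole second after the job is handed in: The pin stands through fork and tongue, upright within 0.08 rad and 3 mm of the hole's axis, its head within 2 mm of the fork's top, the ball snapped into its groove (within 1.5 mm of sprung out), at rest and released (z of pin_tip in the frame of fork_hole below -0.048 m and horizontal distance between pin_tip and fork_hole below 0.003 m and angle between pin's own z axis and vertical below 0.08 rad and value of joint detent_ball below 0.0015 m and linear speed of pin below 0.02 m/s); the robot touches nothing.
It fails at once if the carriage is shoved with more than 60 N (contact force between any of the arm, the fingers and carriage above 60 N).
It fails at once if a bystander is displaced by more than 30 mm (distance of any of grease_tin, bearing, clevis_arm from where it was at the start of the episode above 0.03 m).
It also fails if it takes over 64 s, if anything falls off the work surface, if the arm or the gripper's body presses on something with over 40 N, if the wrist force passes 120 N, or if a joint passes its speed limit or range.

## Working session

There is one attempt and no reset: what is moved stays moved. The work goes in short steps, Python scripts to look and compute and a shell command to move; the robot and the scene stay as the last step left them, time stands still between calls to the robot, and variables do not carry over. Pictures are saved under pics/ and viewed, at most 10 in all, crops included, and the job is handed in when it is done.

```bash
ls; mkdir -p pics
cat > h.py <<'E'
import numpy as np, cv2
from plant import ctrl, cams, nets
def grab(n): 
    return cams.get_image(n)
def pts(im, mask):
    K=im["camera_matrix"];d=im["dist_coeffs"];R=cv2.Rodrigues(np.array(im["rvec"]))[0];t=np.array(im["tvec"]).reshape(3)
    v,u=np.nonzero(mask&(im["depth"]>0)); z=im["depth"][v,u]
    n=cv2.undistortPoints(np.stack([u,v],1).astype(float).reshape(-1,1,2),np.array(K),np.array(d)).reshape(-1,2)
    c=np.column_stack([n*z[:,None],z]); return (c-t)@R, u, v
def save(im,f): cv2.imwrite(f,im["frame"][...,::-1])
def tool(dw):
    from scipy.spatial.transform import Rotation as Ro
    q=ctrl.read_state()["ee_rot"]; R=Ro.from_quat([q[1],q[2],q[3],q[0]]); return R.inv().apply(dw)*1000
E
python3 - <<'E'
from h import *
print(ctrl.read_state())
a=[]
for n in ("top","scene"):
    im=grab(n); a.append(im["frame"])
    for l in ("pin","pin_block","carriage","push_post","fork_hole","grease_tin","bearing","clevis_arm"):
        for r in nets.silhouettes(n,l)[:2]:
            P,u,v=pts(im,r["pixels"])
            if len(P): print(n,l,round(r["p"],2),np.round(r["extent"]),np.round(np.median(P,0),3),np.round(np.percentile(P,3,axis=0),3),np.round(np.percentile(P,97,axis=0),3))
    cv2.imwrite(f"pics/{n}0.png",im["frame"][...,::-1])
E
```

```text
pics
{'t': 0.0, 'qpos': array([-1.03238068e+00,  2.55728490e-01,  1.06975155e-01, -4.65873878e-04,
       -1.42390059e+00, -2.84613590e-01]), 'qvel': array([ 7.60442660e-05,  4.97166965e-04, -4.68144559e-04, -7.04825109e-04,
        6.34198149e-04,  9.93872918e-04]), 'effort': array([ 8.83881717e-05, -3.86632919e+01,  2.37942320e+01,  5.36528975e+00,
       -6.07563692e-03, -1.10830786e-05]), 'position': array([ 0.13803276, -0.53189332,  0.24139526]), 'ee_rot': array([-1.60355913e-04, -1.26526611e-01,  9.91962752e-01,  9.43417951e-04]), 'ft_force': array([ 0.28541097,  0.60919126, -0.33889563]), 'ft_torque': array([ 0.00402907, -0.02630147, -0.00967955]), 'grip_force': 0.0, 'grip_width': 0.0856638293904329}
top pin 0.61 [144. 224.   6.   3.] [0.48  0.324 0.058] [0.472 0.316 0.035] [0.486 0.332 0.075]
top pin_block 0.78 [146. 222.  25.  22.] [0.479 0.323 0.026] [0.454 0.303 0.009] [0.506 0.352 0.07 ]
top carriage 0.74 [260. 178.  74.  51.] [ 0.599 -0.037  0.051] [ 0.56  -0.084  0.03 ] [0.652 0.045 0.092]
top carriage 0.44 [148. 222.  22.  22.] [0.478 0.32  0.026] [0.456 0.303 0.006] [
[... 804 characters left out ...]
463 0.333 0.024] [0.45  0.303 0.004] [0.497 0.355 0.027]
scene carriage 0.85 [256. 216.  86.  41.] [ 0.589 -0.039  0.05 ] [ 0.553 -0.087  0.024] [0.642 0.133 0.088]
scene fork_hole 0.55 [260. 230. 115.  69.] [0.561 0.047 0.035] [ 0.533 -0.105  0.005] [0.623 0.137 0.071]
scene grease_tin 0.7 [260. 231. 114.  72.] [0.562 0.044 0.034] [ 0.533 -0.111  0.002] [0.629 0.137 0.069]
scene grease_tin 0.56 [371. 223.  11.  23.] [ 0.49  -0.256  0.034] [ 0.126 -0.295  0.001] [0.519 0.117 0.254]
scene bearing 0.59 [286. 280.  17.  13.] [0.398 0.062 0.01 ] [0.387 0.048 0.003] [0.418 0.077 0.013]
scene clevis_arm 0.63 [339. 258.  21.  10.] [ 0.412 -0.084  0.009] [ 0.404 -0.113  0.002] [ 0.427 -0.062  0.011]
```

Run:
```python
import cv2,numpy as np
a=cv2.imread("pics/top0.png")[130:270,120:400]; b=cv2.imread("pics/scene0.png")[170:330,110:390]
cv2.imwrite("pics/both.png",np.vstack([cv2.resize(a,None,fx=2,fy=2),cv2.resize(b,None,fx=2,fy=2)])[:600])
```

```text
(no output)
```

View pics/both.png

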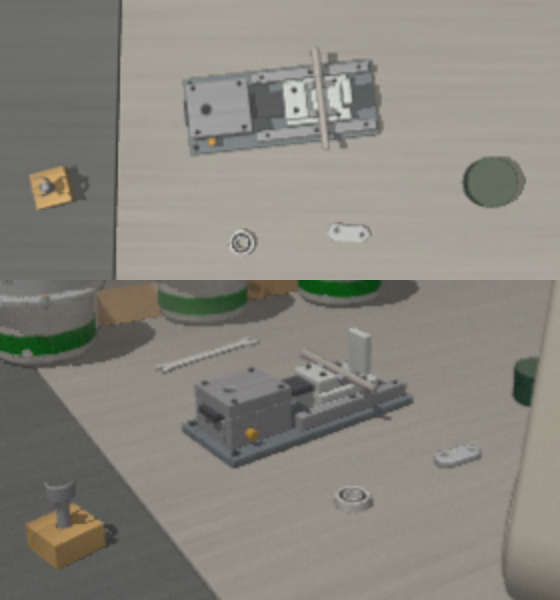

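Run:
```python
from h import *
im=grab("top")
P,u,v=pts(im,np.ones((420,560),bool))
s=(abs(P[:,2]-.066)<.006)&(abs(P[:,1]-.09)<.06)&(abs(P[:,0]-.58)<.07)
c,(w,h),a=cv2.minAreaRect(P[s][:,:2].astype(np.float32)); print("fork",s.sum(),c,w,h,a,P[s][:,2].mean())
s=(abs(P[:,2]-.092)<.006)&(abs(P[:,1]+.05)<.06)&(abs(P[:,0]-.6)<.07)
print("post",s.sum(),P[s][:,:2].min(0),P[s][:,:2].max(0),P[s].mean(0))
i=np.argmin((u-222)**2+(v-184)**2);print("hole~",P[i])
s=(P[:,2]>.06)&(abs(P[:,1]-.32)<.03)&(abs(P[:,0]-.48)<.03);print("pin",s.sum(),P[s].mean(0))
s=(abs(P[:,2]-.012)<.006)&(abs(P[:,1])<.16)&(abs(P[:,0]-.59)<.08)
c=cv2.minAreaRect(P[s][:,:2].astype(np.float32));print("bed",c)
print(tool(np.array([.44,.29,.23])-ctrl.read_state()["position"]))
```

```text
fork 800 (0.5884488821029663, 0.09014367312192917) 0.07252636551856995 0.0832473635673523 6.315957069396973 0.06689502251582907
post 59 [ 0.5910823  -0.08925346] [ 0.62382753 -0.07582431] [ 0.60732246 -0.08178486  0.09220293]
hole~ [0.5881585  0.11107841 0.04959121]
pin 28 [0.48070578 0.32352578 0.06927018]
bed ((0.5930810570716858, 0.0002794414758682251), (0.1465798169374466, 0.3109986484050751), 0.24114719033241272)
[-498.68594001  720.21616183   12.30735327]
```

```bash
python3 -m creep '[[[-29,39,0,0],[-58,79,0,0],[-88,119,0,0],[-118,159,0,0],[-147,200,0,0]]]'; python3 -m creep '[[[-29,39,0,0],[-58,79,0,0],[-88,119,0,0],[-118,159,0,0],[-147,200,0,0]]]'; python3 -m creep '[[[-29,39,0,0],[-58,79,0,0],[-88,119,0,0],[-118,159,0,0],[-147,200,0,0]]]'; python3 -m creep '[[[-29,39,0,0],[-58,79,0,0],[-88,119,0,0],[-105,142,0,4],[-105,142,0,8.2]]]'
python3 - <<'E'
from h import *
im=grab("wrist");save(im,"pics/w1.png");R=cv2.Rodrigues(np.array(im["rvec"]))[0]
s=ctrl.read_state();print(s["position"],s["ee_rot"],s["qpos"],-R.T@np.array(im["tvec"]).ravel())
P,u,v=pts(im,np.ones((420,560),bool))
m=(abs(P[:,2]-.069)<.006)&(abs(P[:,1]-.32)<.05)&(abs(P[:,0]-.48)<.05)
if m.any():
  print(m.sum(),cv2.minEnclosingCircle(P[m][:,:2].astype(np.float32)),P[m].mean(0),u[m].mean(),v[m].mean())
  print(tool(P[m].mean(0)-s["position"]))
E
```

```text
t: 1.45
position: [0.2303, -0.3005, 0.2424]
ee_rot: [0.0, -0.126, 0.992, -0.0]
ft_force: [2.3, -0.1, 1.0]
grip_width: 0.0857
grip_force: 0.0
t: 1.95
position: [0.3223, -0.0698, 0.2428]
ee_rot: [0.001, -0.127, 0.992, 0.0]
ft_force: [1.7, -0.2, -0.3]
grip_width: 0.0852
grip_force: 0.0
t: 2.45
position: [0.4145, 0.1608, 0.2426]
ee_rot: [0.0, -0.127, 0.992, 0.0]
ft_force: [0.4, -0.5, -0.3]
grip_width: 0.0854
grip_force: 0.0
t: 2.95
position: [0.4806, 0.3254, 0.2402]
ee_rot: [-0.001, -0.055, 0.998, -0.001]
ft_force: [-0.1, -0.8, 0.0]
grip_width: 0.0855
grip_force: 0.0
[0.48027119 0.32399345 0.24083182] [-7.63630756e-04 -5.28118441e-02  9.98603951e-01 -6.88891318e-04] [ 8.63151310e-01  3.15583179e-01  1.87412621e-01 -1.58098328e-04
 -1.44467668e+00 -2.32825468e+00] [0.39947975 0.31686032 0.37228812]
197 ((0.4808124005794525, 0.32730695605278015), 0.01312698982656002) [0.47669761 0.32692667 0.06956689] 278.39086294416245 186.13705583756345
[  2.97058976   3.51560247 171.26548488]
```

View pics/w1.png

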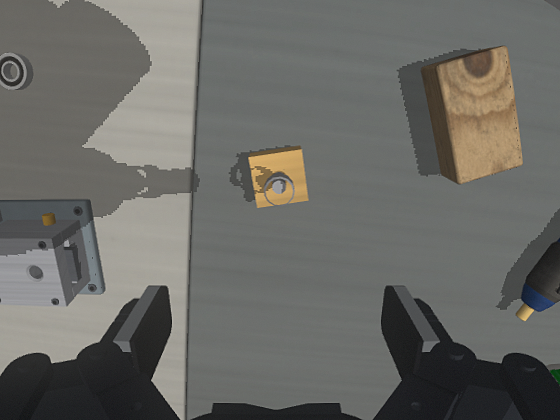

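```bash
python3 -m creep '[[[-1,3,40,0],[-1,3,85,0],[-1,3,130,0],[-1,3,170,0],[-1,3,186,0]]]'; python3 -m creep '[[[0,0,0,0],[0,0,0,0],[0,0,0,0],[0,0,0,0],[0,0,0,0]]]' 1 40;  python3 -m creep '[[[0,0,0,0],[0,0,0,0],[0,0,0,0]]]'
```

```text
t: 3.5
position: [0.4786, 0.3231, 0.0523]
ee_rot: [-0.003, -0.056, 0.998, -0.002]
ft_force: [0.4, 0.4, 0.1]
grip_width: 0.0852
grip_force: 0.0
t: 4.0
position: [0.4816, 0.3263, 0.058]
ee_rot: [0.001, -0.056, 0.998, 0.001]
ft_force: [0.3, -0.1, 2.7]
grip_width: 0.0242
grip_force: 39.0
t: 4.3
position: [0.4817, 0.3263, 0.0578]
ee_rot: [0.001, -0.056, 0.998, 0.001]
ft_force: [-0.0, 1.0, 6.5]
grip_width: 0.024
grip_force: 39.2
```

```bash
python3 -m creep '[[[0,0,-10,0],[0,0,-30,0],[0,0,-60,0],[0,0,-92,0],[0,0,-92,0]]]'
python3 - <<'E'
from h import *
im=grab("wrist");save(im,"pics/w2.png")
s=ctrl.read_state();print(s["position"],s["ee_rot"],s["ft_force"],s["grip_width"])
P,u,v=pts(im,np.ones((420,560),bool))
q=(abs(P[:,2]-.066)<.004)&(abs(P[:,1]-.09)<.06)&(abs(P[:,0]-.58)<.07)
if q.any(): print("fork",q.sum(),cv2.minAreaRect(P[q][:,:2].astype(np.float32)))
for r in nets.silhouettes("wrist","pin")[:2]:
  A,_,_=pts(im,r["pixels"]);print(r["p"],r["extent"],np.median(A,0),A.min(0),A.max(0))
E
```

```text
t: 4.8
position: [0.4828, 0.3268, 0.1538]
ee_rot: [0.004, -0.056, 0.998, 0.002]
ft_force: [-0.3, -0.0, -0.7]
grip_width: 0.0238
grip_force: 39.5
[0.48157829 0.32615839 0.15104543] [ 0.00173013 -0.05537451  0.99846292  0.00156841] [-0.50506181  0.25258599 -1.39198086] 0.02398393057102098
fork 271 ((0.6021285057067871, 0.1313505470752716), (0.008097248151898384, 0.03578096628189087), 87.82791900634766)
0.85 [276.4, 278.9, 65.6, 74.2] [0.4750756  0.32687405 0.15491451] [ 0.46880628  0.31463659 -0.00084754] [0.58693701 0.36287472 0.16822404]
```

View pics/w2.png

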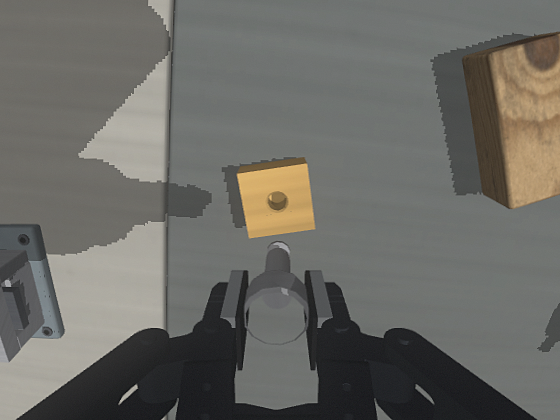

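```bash
python3 -m creep '[[[-16,-46,0,0],[-32,-92,0,0],[-48,-138,0,0],[-64,-184,0,0],[-80,-230,0,0]]]';python3 -m creep '[[[0,0,0,0],[0,0,0,0],[0,0,0,0]]]'
python3 - <<'E'
from h import *
im=grab("wrist");save(im,"pics/w3.png")
s=ctrl.read_state();print(s["position"],s["ee_rot"],s["qpos"])
P,u,v=pts(im,np.ones((420,560),bool))
q=(abs(P[:,2]-.066)<.004)&(abs(P[:,1]-.09)<.06)&(abs(P[:,0]-.58)<.07)
if q.any(): print("fork",q.sum(),cv2.minAreaRect(P[q][:,:2].astype(np.float32)))
E
```

```text
t: 5.4
position: [0.5852, 0.1036, 0.1469]
ee_rot: [-0.002, -0.055, 0.998, -0.0]
ft_force: [1.7, 0.5, -0.8]
grip_width: 0.0238
grip_force: 39.5
t: 5.7
position: [0.5849, 0.106, 0.1474]
ee_rot: [-0.001, -0.055, 0.998, -0.0]
ft_force: [-0.3, 0.3, -0.8]
grip_width: 0.0243
grip_force: 39.6
[0.58496554 0.10643835 0.14764728] [-7.03544993e-04 -5.58438537e-02  9.98439262e-01 -9.51039654e-05] [ 4.42465094e-01  3.86286581e-01  5.13931631e-02 -3.75015320e-04
 -1.23727789e+00 -1.90139254e+00]
fork 13246 ((0.5884354114532471, 0.08880342543125153), (0.07295136898756027, 0.08322352170944214), 6.599709510803223)
```

View pics/w3.png

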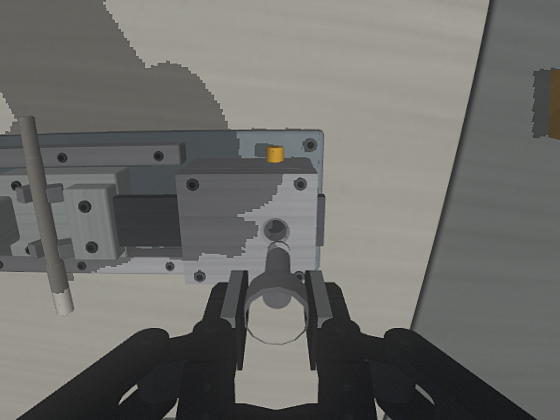

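Run:
```python
import cv2
a=cv2.imread("pics/w3.png")[205:325,225:330]; cv2.imwrite("pics/w3c.png",cv2.resize(a,None,fx=5,fy=5,interpolation=cv2.INTER_CUBIC))
```

```text
(no output)
```

View pics/w3c.png

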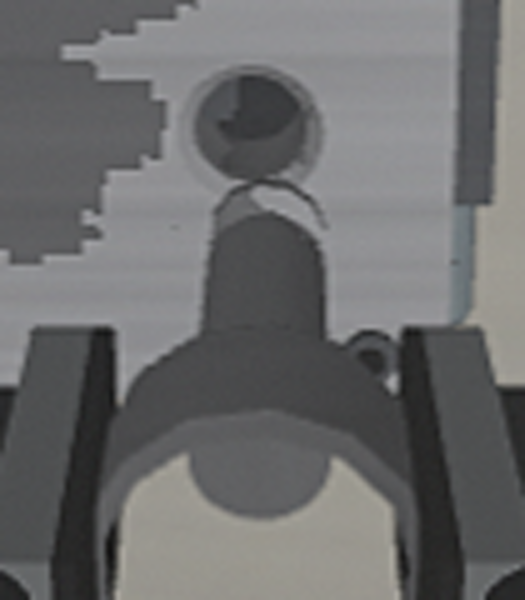

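```bash
cat >> h.py <<'E'
def ray(im,uv,z):
    R=cv2.Rodrigues(np.array(im["rvec"]))[0];C=-R.T@np.array(im["tvec"]).ravel()
    n=cv2.undistortPoints(np.array([[uv]],float),np.array(im["camera_matrix"]),np.array(im["dist_coeffs"])).ravel()
    d=R.T@np.array([n[0],n[1],1]); return C+d*(z-C[2])/d[2], C
E
python3 - <<'E'
from h import *
im=grab("wrist"); s=ctrl.read_state()
h,C=ray(im,(275,230.6),.066)
for zt in (.092,.0946,.097):
    t,_=ray(im,(278.6,241),zt+.005); e=(t-C)[:2]; c=t[:2]-.006*e/np.linalg.norm(e)
    print(zt,c,tool(np.r_[h[:2]-c,0]))
t,_=ray(im,(277,290),zt+.066)
print(h,s["position"],C)
# head: points of head top
P,u,v=pts(im,np.ones((420,560),bool)); m=(u>248)&(u<305)&(v>285)&(v<345)&(P[:,2]>.13)
q=P[m]; print(np.percentile(q[:,2],[5,50,95])); zt=np.percentile(q[:,2],90)
q=q[abs(q[:,2]-zt)<.002]; print(cv2.minEnclosingCircle(q[:,:2].astype(np.float32)))
E
```

```text
0.092 [0.57398896 0.10665292] [-1.21623567e+01 -1.89010594e+00 -1.18395670e-02]
0.0946 [0.57290477 0.10651264] [-1.32554368e+01 -1.87212729e+00 -1.29126800e-02]
0.097 [0.57190397 0.10638314] [-1.42644338e+01 -1.85553162e+00 -1.39032459e-02]
[0.58628648 0.10613683 0.066     ] [0.58503452 0.10668153 0.14787464] [0.50376572 0.09756663 0.27967223]
[0.14422488 0.15783878 0.16095931]
((0.5845910906791687, 0.10656548291444778), 0.013376203365623951)
```

Run:
```python
from h import *
im=grab("wrist")
a=np.linspace(0,2*np.pi,40)
def prj(X): return cv2.projectPoints(np.array(X,float),np.array(im["rvec"]),np.array(im["tvec"]),np.array(im["camera_matrix"]),np.array(im["dist_coeffs"]))[0].reshape(-1,2)
f=cv2.resize(im["frame"][205:345,225:330,::-1],None,fx=4,fy=4,interpolation=cv2.INTER_CUBIC)
top=np.array([.5846,.1066,.160])
def ring(c,ax,r,col):
    X=c+r*np.column_stack([np.cos(a),np.sin(a),0*a]); p=((prj(X)-[225,205]+.5)*4).astype(np.int32); cv2.polylines(f,[p],True,col,1)
for tilt,col in ((0,(0,0,255)),(.18,(0,255,0))):
    ax=np.array([np.sin(tilt),0,np.cos(tilt)])
    for d,r in ((0,.013),(.016,.013),(.061,.006)): ring(top-d*ax,ax,r,col)
ring(np.array([.5863,.1061,.066]),0,.007,(255,0,0))
cv2.imwrite("pics/ov.png",f)
```

```text
(no output)
```

View pics/ov.png

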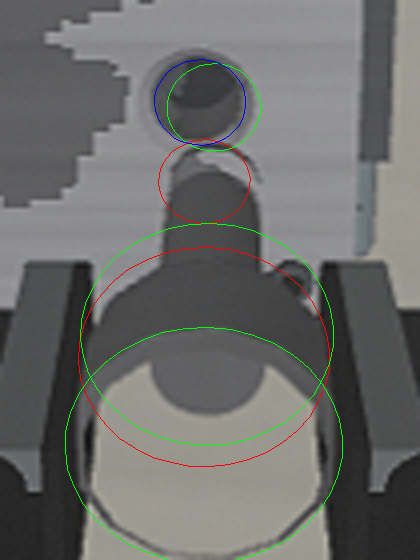

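```bash
python3 -m creep '[[[-1.3,-1.7,0,0],[-1.3,-1.7,10,0],[-1.3,-1.7,20,0],[-1.3,-1.7,26,0],[-1.3,-1.7,32,0]]]'; python3 -m creep '[[[0,0,4,0],[0,0,8,0],[0,0,11,0],[0,0,11,0],[0,0,11,0]]]'
```

```text
t: 6.35
position: [0.5868, 0.104, 0.1152]
ee_rot: [-0.001, -0.055, 0.998, -0.0]
ft_force: [0.4, -0.7, -1.6]
grip_width: 0.0244
grip_force: 39.5
t: 6.85
position: [0.5873, 0.1041, 0.1055]
ee_rot: [0.0, -0.055, 0.998, 0.0]
ft_force: [0.5, -0.3, -0.3]
grip_width: 0.0242
grip_force: 39.5
```

```bash
python3 -m creep '[[[0,0,2,0],[0,0,2,0],[0,0,2,0],[0,0,2,0]]]' ; python3 -m creep '[[[0,0,0,0],[0,0,0,0],[0,0,0,0],[0,0,0,0],[0,0,0,0]]]' -1;  python3 -m creep '[[[0,0,-30,0],[0,0,-70,0],[0,0,-70,0],[0,0,-70,0]]]'
python3 - <<'E'
from h import *
im=grab("wrist");save(im,"pics/w4.png")
P,u,v=pts(im,np.ones((420,560),bool))
m=(P[:,2]>.08)&(abs(P[:,1]-.106)<.04)&(abs(P[:,0]-.586)<.03)&(P[:,2]<.125)
q=P[m]; z=np.percentile(q[:,2],90); print(m.sum(),z,cv2.minEnclosingCircle(q[abs(q[:,2]-z)<.002][:,:2].astype(np.float32)))
s=ctrl.read_state();print(s["position"])
E
```

```text
t: 7.25
position: [0.5872, 0.1041, 0.1034]
ee_rot: [0.0, -0.055, 0.998, 0.0]
ft_force: [-0.2, -0.1, -0.6]
grip_width: 0.0241
grip_force: 39.5
t: 7.75
position: [0.5872, 0.1041, 0.1033]
ee_rot: [0.0, -0.055, 0.998, 0.0]
ft_force: [-0.3, -0.1, 0.4]
grip_width: 0.0851
grip_force: 0.0
t: 8.15
position: [0.5876, 0.1044, 0.1744]
ee_rot: [0.001, -0.055, 0.998, 0.001]
ft_force: [-0.5, -0.2, -0.8]
grip_width: 0.0857
grip_force: 0.0
928 0.1148839053700441 ((0.5859484076499939, 0.10633673518896103), 0.013159197755157948)
[0.58691041 0.10423353 0.17306383]
```

View pics/w4.png

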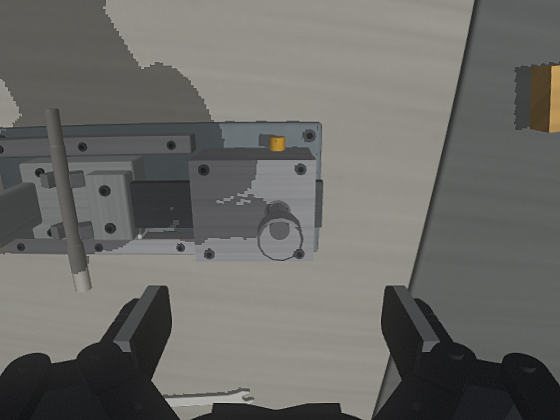

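```bash
python3 -m creep '[[[0,-48,0,0],[0,-96,0,0],[0,-144,0,0],[0,-192,0,0],[0,-238,0,0]]]' 1 40; python3 -m creep '[[[0,0,0,0],[0,0,0,0],[0,0,0,0]]]'
python3 - <<'E'
from h import *
im=grab("wrist")
P,u,v=pts(im,np.ones((420,560),bool))
m=(abs(P[:,2]-.092)<.003)&(abs(P[:,1]+.08)<.04)&(abs(P[:,0]-.607)<.04)
q=P[m]; print(m.sum(),cv2.minAreaRect(q[:,:2].astype(np.float32)), cv2.minAreaRect(q[:,:2].astype(np.float32)) and q.mean(0))
s=ctrl.read_state();print(s["position"],s["ft_force"])
# finger geometry in tool frame
m=(abs(P[:,2]-s["position"][2])<.03)&(np.hypot(P[:,0]-s["position"][0],P[:,1]-s["position"][1])<.06)
T=np.array([tool(p-s["position"]) for p in P[m][::20]]);print(np.round(T.min(0)),np.round(T.max(0)))
E
```

```text
t: 8.7
position: [0.6127, -0.1343, 0.1718]
ee_rot: [-0.001, -0.055, 0.998, 0.0]
ft_force: [1.1, 0.9, -0.3]
grip_width: 0.0125
grip_force: 0.0
t: 9.0
position: [0.613, -0.1317, 0.1723]
ee_rot: [-0.001, -0.056, 0.998, 0.0]
ft_force: [0.1, 0.8, 1.3]
grip_width: -0.0002
grip_force: 0.0
1000 ((0.607820987701416, -0.08321959525346756), (0.03390265628695488, 0.012337232008576393), 6.458653450012207) [ 0.60707041 -0.0837723   0.09185428]
[ 0.61320388 -0.13130424  0.17270347] [-0.10136781  0.11159558  0.0878987 ]
[-11. -13. -30.] [12. 13.  9.]
```

```bash
python3 -m creep '[[[0,0,45,0],[0,0,88,0],[0,0,88,0],[0,10,88,0],[0,20,88,0]]]'; python3 -m creep '[[[0,3,0,0],[0,6,0,0],[0,9,0,0],[0,11,0,0],[0,11,0,0]]]'
```

```text
t: 9.55
position: [0.613, -0.1116, 0.0883]
ee_rot: [0.002, -0.056, 0.998, -0.0]
ft_force: [0.5, 0.6, 1.5]
grip_width: -0.0001
grip_force: 0.0
t: 10.05
position: [0.6103, -0.1017, 0.0857]
ee_rot: [0.0, -0.055, 0.998, -0.0]
ft_force: [1.1, -1.0, -0.1]
grip_width: -0.0001
grip_force: 0.3
```

```bash
for i in 1 2; do python3 -m creep '[[[0,1,0,0],[0,2,0,0],[0,3,0,0],[0,4,0,0],[0,5,0,0]]]' | egrep 'position|force: \['; done
```

```text
position: [0.6096, -0.0966, 0.0854]
ft_force: [0.7, -1.8, 1.9]
position: [0.6089, -0.0915, 0.0853]
ft_force: [0.8, -2.9, 1.2]
```

```bash
python3 -m creep '[[[0,1,0,0],[0,2,0,0],[0,3,0,0],[0,4,0,0],[0,5,0,0]]]' | egrep 'position|force: \[';  python3 -m creep '[[[0,1,0,0],[0,2,0,0],[0,3,0,0]]]' | egrep 'position|force: \['
python3 - <<'E'
from h import *
im=grab("top")
P,u,v=pts(im,np.ones((420,560),bool))
m=(P[:,2]>.078)&(np.hypot(P[:,0]-.586,P[:,1]-.106)<.025)
print(m.sum(),P[m].mean(0))
im=grab("wrist"); P,u,v=pts(im,np.ones((420,560),bool))
m=(P[:,2]>.078)&(np.hypot(P[:,0]-.586,P[:,1]-.106)<.025)
print(m.sum(), P[m].mean(0) if m.any() else 0, np.percentile(P[m][:,2],90) if m.any() else 0)
E
```

```text
position: [0.6083, -0.0866, 0.0852]
ft_force: [1.3, -1.4, 2.2]
position: [0.608, -0.0837, 0.0853]
ft_force: [0.5, -1.5, 0.7]
661 [0.58559657 0.10609294 0.48309684]
0 0 0
```

```bash
cat > sc.py <<'E'
from h import *
im=grab("scene"); P,u,v=pts(im,np.ones((420,560),bool))
m=(P[:,2]>.074)&(P[:,2]<.13)&(np.hypot(P[:,0]-.586,P[:,1]-.106)<.022)
print(m.sum(), np.percentile(P[m][:,2],[50,95]) if m.any() else 0)
E
python3 sc.py; for i in 1; do python3 -m creep '[[[0,1,0,0],[0,2,0,0],[0,3,0,0],[0,4,0,0],[0,5,0,0]]]' | egrep 'position|force: \['; done; python3 sc.py
```

```text
77 [0.0817859  0.08842067]
position: [0.6077, -0.0821, 0.0853]
ft_force: [4.6, -15.8, -3.9]
76 [0.08222695 0.08862263]
```

```bash
python3 -m creep '[[[0,-10,0,0],[0,-25,0,0],[0,-25,0,0],[0,-25,-45,0],[0,-25,-90,0]]]'; python3 -m creep '[[[0,42,0,0],[0,84,0,0],[0,126,0,0],[0,168,0,0],[0,168,0,0]]]'
python3 - <<'E'
from h import *
im=grab("wrist"); P,u,v=pts(im,np.ones((420,560),bool))
m=(P[:,2]>.078)&(P[:,2]<.12)&(np.hypot(P[:,0]-.586,P[:,1]-.106)<.022)
q=P[m]; z=np.percentile(q[:,2],90); c=cv2.minEnclosingCircle(q[abs(q[:,2]-z)<.002][:,:2].astype(np.float32)); print(m.sum(),z,c)
s=ctrl.read_state();print(s["position"],tool(np.r_[c[0],z+.011]-s["position"]))
E
```

```text
t: 13.05
position: [0.609, -0.1036, 0.1748]
ee_rot: [-0.002, -0.055, 0.998, 0.0]
ft_force: [1.5, -0.2, 0.8]
grip_width: 0.0
grip_force: 0.0
t: 13.55
position: [0.5909, 0.068, 0.1751]
ee_rot: [-0.0, -0.058, 0.998, 0.001]
ft_force: [0.4, -0.8, -0.0]
grip_width: 0.0
grip_force: 0.0
429 0.08907937771567552 ((0.5853078961372375, 0.1065814346075058), 0.013187886215746403)
[0.59115378 0.06599445 0.17512791] [ 1.14065286 40.91508814 75.08937313]
```

```bash
python3 -m creep '[[[1,40,0,0],[1,41,0,0],[1,41,40,0],[1,41,65,0],[1,41,71,0]]]'|egrep 'pos|force: \['; python3 -m creep '[[[0,0,1,0],[0,0,2,0],[0,0,3,0],[0,0,4,0],[0,0,5,0]]]'|egrep 'pos|force: \['; python3 -m creep '[[[0,0,1,0],[0,0,2,0],[0,0,2,0]]]'|egrep 'pos|force: \['
```

```text
position: [0.5841, 0.1026, 0.1009]
ft_force: [-0.5, -0.9, 0.5]
position: [0.5866, 0.1041, 0.1]
ft_force: [-0.2, -1.4, 3.1]
position: [0.5868, 0.1041, 0.0981]
ft_force: [0.1, -0.2, 4.0]
```

```bash
python3 -m creep '[[[0,0,1,0],[0,0,2,0],[0,0,3,0],[0,0,4,0],[0,0,4,0]]]'|egrep 'pos|force: \['; python3 -m creep '[[[0,0,1,0],[0,0,2,0],[0,0,3,0],[0,0,3,0]]]'|egrep 'pos|force: \['
```

```text
position: [0.5863, 0.104, 0.0933]
ft_force: [0.2, -0.5, 3.9]
position: [0.5866, 0.104, 0.093]
ft_force: [-6.1, -1.0, 17.8]
```

Hard stop at the expected height (TCP 0.093) with 18 N. Retreat and check.

```bash
python3 -m creep '[[[0,0,-10,0],[0,0,-50,0],[0,0,-90,0],[0,0,-90,0],[0,0,-90,0]]]'|egrep 'pos|force: \['
python3 - <<'E'
from h import *
im=grab("wrist");save(im,"pics/w5.png"); P,u,v=pts(im,np.ones((420,560),bool))
m=(P[:,2]>.074)&(P[:,2]<.12)&(np.hypot(P[:,0]-.586,P[:,1]-.106)<.022)
q=P[m]; print(m.sum(),np.percentile(q[:,2],[50,90]),cv2.minEnclosingCircle(q[:,:2].astype(np.float32)))
f=(abs(P[:,2]-.066)<.004)&(np.hypot(P[:,0]-.588,P[:,1]-.07)<.02); print("fork top",np.median(P[f][:,2]))
E
```

```text
position: [0.586, 0.1044, 0.1805]
ft_force: [0.5, 0.1, -1.5]
333 [0.0813417  0.08276354] ((0.5853738188743591, 0.10611554980278015), 0.013178789056837559)
fork top 0.0663349403610264
```

View pics/w5.png

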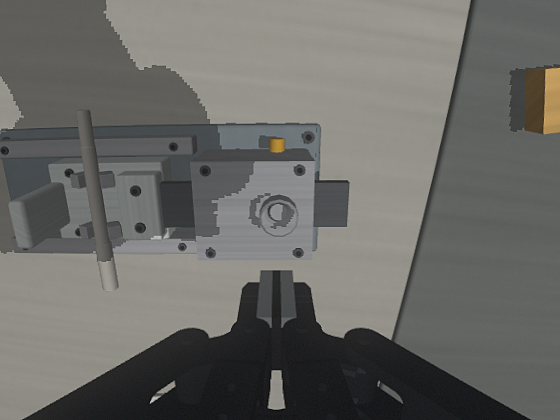

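The head top is at 0.082 m, so the pin sits flush on the fork. The picture shows it centred at about (278,213), and the gripper is clear.

```bash
python3 -c "
from plant import ctrl; print(ctrl.hand_in())"
```

```text
the job is handed in; nothing more can be done
None
```

The job is handed in: the pin is through the fork and tongue and pressed to its hard stop, with the head flush by camera (top at 0.082 m) and the gripper clear; the ball snapping in was not measured directly, and no verdict came back.

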